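Unlock the jar carousel, turn the tall jar to the front and hold it there

TASK

A customer wants to see the tall jar: free the jar carousel by pulling its lock knob straight out until it clicks and stays out, then take the T-handle on top and turn the carousel until the tall jar stands at the front, directly behind the lock knob. The carousel swings back by itself when let go, so finish while still gripping the T-handle and holding the carousel still there, with the lock knob left out. Do not touch the jars with the robot or disturb the other things on the counter.

Things in the scene. Friction and masses are not known exactly. Their poses are not given: they have to be found in the camera images.
- stand: fixed iron foot of the jar carousel (176 mm disc). Origin: on the turning axis at counter level; z up; its own -x points to its FRONT, where the lock knob is (faces the robot within 20 degrees). Turning deck above: 213 mm wooden disc, top at z = 52 mm, five wells 72 degrees apart with centres 68 mm from the axis, one at the front when parked
- knob_grip (a point): centre of the brass lock knob: mushroom knob 24 mm in diameter, 20 mm long, axis level along the stand's front direction, 31 mm above the counter, 160 mm in front of the turning axis when home. Behind it a thin stem, then 15 mm behind its rear face the lock housing (34 mm wide, 48 mm high). Sides and front are free: pinch it from above across its diameter
- lock_knob (a joint): slide of the lock knob (m): 0 = home, its pin locks the parked carousel; 0.016 = fully out, pin clear. Grows as the knob is pulled level towards the stand's front (its -x). A click ball half way (about 5 N) keeps it in or out
- carousel (a joint): turning angle of the deck about its vertical axis (rad): 0 = parked (where it is locked at the start), positive = anticlockwise seen from above, stops at +-1.7. Once unlocked it turns freely against a soft return spring (0.12 N m per rad) that swings it back to 0 when let go
- turn_handle (a point): dark wooden T-handle on the central brass column, turning with the deck: a level bar (turn_handle_bar) 68 mm long, 13 mm thick and 26 mm high. This point: middle of the bar, on the turning axis, 209 mm above the counter (bar from 196 to 222 mm). Its own y axis runs along the bar; when parked the bar lies across the stand's front direction (along the stand's y). Grip it from above across its 13 mm
- jar_tall: the tall jar to be shown: round glass jar of brown cream, brass-coloured lid, 48 mm diameter, 112 mm tall, standing loose in a brass-ringed well of the deck. Origin: centre of its underside. The only jar of this height (lid top 164 mm above the counter); it starts in one of the two wells next to the front one, 72 degrees to the left or the right of the front
- jar_front: short round glass jar of brown cream, brass-coloured lid, 48 mm diameter, 62 mm tall, standing loose in a well of the deck, the front one at the start. Origin: centre of its underside
- jar_side: middle-sized round glass jar of brown cream, brass-coloured lid, 48 mm diameter, 78 mm tall, standing loose in a brass-ringed well of the deck. Origin: centre of its underside; starts in the other well next to the front one
- jar_back_a: short round glass jar of brown cream, brass-coloured lid, 48 mm diameter, 62 mm tall, standing loose in a rear well of the deck. Origin: centre of its underside
- jar_back_b: middle-sized round glass jar of brown cream, brass-coloured lid, 48 mm diameter, 78 mm tall, standing loose in a rear well of the deck. Origin: centre of its underside
- tent_a: small price card in a wooden block, 58 x 18 mm, 38 mm high, standing beside the carousel to the right of the lock knob, loose. Origin: centre of its underside; bystander
- card_terminal: card terminal, 175 x 71 x 46 mm, loose on the left of the counter. Origin: centre of its underside; bystander
- sign: upright acrylic sign holder, 122 mm wide, 155 mm high, loose, to the right in front of the till. Origin: centre of its underside; bystander
- carton_mid: cream carton 51 x 84 x 135 mm, loose, on the right. Origin: centre of its underside; bystander
- carton_small: cream carton 41 x 50 x 82 mm, loose, on the right. Origin: centre of its underside; bystander
- carton_tall: cream carton 49 x 64 x 205 mm, loose, on the right. Origin: centre of its underside; bystander

How it is judged:
On the way, in this order (a step that is already met when the one before it is completed fails the run):
1. the lock knob is pulled out past its click, at least 13 mm of its 16 mm (value of joint lock_knob above 0.013 m), for 0.2 s.
2. the tall jar is at the front, in line with the lock knob, with the T-handle gripped (x of jar_tall in the frame of stand between -0.078 and -0.056 m and y of jar_tall in the frame of stand between -0.012 and 0.012 m and value of joint lock_knob above 0.013 m and contact force between the fingers and turn_handle_bar above 6 N), for 0.2 s.
At the end, for the whole second after the job is handed in: tall jar upright in its well at the front, within 12 mm of the line from turning axis to lock knob; carousel still (under 0.08 rad/s), fingers gripping the T-handle's bar (over 6 N); lock knob still out (over 13 mm) (all of step 2 and z of jar_tall in the frame of stand between 0.045 and 0.06 m and angle between jar_tall's own z axis and vertical below 0.12 rad and velocity of joint carousel between -0.08 and 0.08 rad/s); the arm keeps its last pose, push and grip.
It fails at once if a jar is touched by the robot (over 2 N) (contact force between any of the fingers, the arm and jar_front above 2 N or contact force between any of the fingers, the arm and jar_tall above 2 N or contact force between any of the fingers, the arm and jar_side above 2 N or contact force between any of the fingers, the arm and jar_back_a above 2 N or contact force between any of the fingers, the arm and jar_back_b above 2 N).
It fails at once if a jar tips over (angle between any of jar_front, jar_tall, jar_side, jar_back_a, jar_back_b's own z axis and vertical above 0.35 rad).
It fails at once if a bystander (price card, card terminal, sign, cartons) is moved more than 20 mm (distance of any of tent_a, card_terminal, sign, carton_mid, carton_small, carton_tall from where it was at the start of the episode above 0.02 m).
It also fails if it takes over 46 s, if anything falls off the work surface, if the arm or the gripper's body presses on something with over 40 N, if the wrist force passes 120 N, or if a joint passes its speed limit or range.

ROBOT

A 6-joint arm with a two-finger parallel gripper is mounted at the origin on a cart in front of the work surface, level with it; the furniture and walls round the work are solid. World frame = base frame: x ahead of the robot, y to its left, z up, the work surface at z = 0. Lengths are in m, angles in rad, forces in N, time in s.
With the tool pointing down it reaches from about 0.3 to 0.875 m from the base axis. Payload 6.4 kg.
Tool frame: the origin (TCP) lies on the centre line of the jaws, within the pads' length; the fingertips stand 11 mm ahead of it and the grasp point (between the pads) lies 8 mm behind it; z points along the fingers, y is the line along which they close (so a half turn about z gives the same grasp; the last joint's range is limited). The gripper opens to 85 mm and grips with 20 to 120 N. Pads are 22 mm wide; open, the fingers measure 114 mm over their backs; the gripper's body (76 mm by 85 mm) begins 54 mm behind the grasp point. The pads swing forward as they close: fully open they stand 13 mm farther back than shut.
Start: joints at [-1.533, 0.181, 1.607, -0, 1.354, -0.206], TCP at [0.139, -0.558, 0.242] pointing down, gripper open.
Joint ranges: [-2.99, 2.99], [-0.89, 2.07], [0.3, 2.58], [-1.14, 4.28], [0, 2.63], [-3.12, 3.12]. Speed limits (rad/s): [2.57, 2.57, 3.01, 3.14, 3.14, 3.14].

INTERFACE

Orientations are given as a unit quaternion [x, y, z, w].
In Python, from station import readout, imaging, finish_job gives the robot as it stands.
- The arm moves only by the shell command python3 -m handwheel 'ROWS' [FORCE]. ROWS is JSON, one flat list of numbers, 5 for each row, row after row: the opening, from 0 (shut) to 1 (fully open), then the shift along the tool's x, y, z in m, then the turn about the tool's z in degrees. A call has exactly 8 rows; each row shifts and turns the commanded pose from where the row before left it, along the tool's axes as they then stand; what a row does not reach is not made up. A row lasts 1/12 s, in which the tool goes at most 41.7 mm and 7.16 degrees, less where a joint would pass 70% of its speed; a pose out of reach is approached as far as the arm can. A call with a gripper value outside its range is refused whole. The fingers move at their own pace and stop on an object; FORCE is the grip in N (left out, the last holds). Time passes only in rows, so rows that do not move let the fingers close, or fill a call up. It gives the time, the measured TCP pose, the force, the opening and the grip force at its end, in the units of the state.
- readout.state(): the state, without advancing time (a new reading comes with each control period).
- imaging.snapshot(name): name is "side" or "top"; returns a dict with "frame" (400x640x3 uint8, red, green, blue), "fov_y" (degrees; the focal length in pixels is half the picture's height over the tangent of half this angle, whatever the lens; pixels are square), "cx", "cy" (the principal point, pixels), "k1" (the pictures are not rectified: a ray, as slopes to the right and down, at radius r is drawn at 1 + k1 r^2 times it, then the intrinsics apply), "T" (4x4, takes a point from camera to world coordinates). Camera axes: x right, y down, z forward; pixel columns grow to the right and rows downward; lengths in m; the calibration is good to about 2 mm. A picture is of the moment at which its call begins. There is no depth.
- finish_job(): hands the job in; it is judged then, once.
The state is a dict: "time": time; "joint_positions": joint angles; "qvel": joint speeds; "tau": joint torques, N m; "tool_pos": TCP position; "orientation": TCP orientation; "wrist_force": force on the tool from outside, world axes, zero at the start; "wrist_torque": the same for the moment, N m; "gripper_width": finger opening in m; "grasp_force": force on a finger pad.
Only numpy, scipy, OpenCV 4.12 (cv2) and the standard library are available. Lean on these libraries where they do the work, as an engineer would, in place of code of your own. Each camera call takes 0.05 s, during which the arm holds its last target. There are 200 camera calls.

## Working session

There is one attempt and no reset: what is moved stays moved. The work goes in short steps, Python scripts to look and compute and a shell command to move; the robot and the scene stay as the last step left them, time stands still between calls to the robot, and variables do not carry over. Pictures are saved under pics/ and viewed, at most 10 in all, crops included, and the job is handed in when it is done.

```bash
mkdir -p pics
cat > h.py <<'E'
import numpy as np, cv2
from station import readout, imaging
def snap(n):
    s=imaging.snapshot(n); np.savez('last_'+n,**{k:np.array(v) for k,v in s.items()}); return s
def load(n): return dict(np.load('last_'+n+'.npz'))
def f(s): return 200/np.tan(np.radians(float(s['fov_y']))/2)
def ray(s,u,v):
    F=f(s); d=np.array([(u-s['cx'])/F,(v-s['cy'])/F],float); p=d.copy()
    for _ in range(30): p=d/(1+s['k1']*(p@p))
    T=np.array(s['T']); r=T[:3,:3]@np.array([p[0],p[1],1]); return T[:3,3],r
def atz(s,u,v,z):
    o,r=ray(s,u,v); return o+r*(z-o[2])/r[2]
def proj(s,P):
    T=np.array(s['T']); q=(np.atleast_2d(P)-T[:3,3])@T[:3,:3]; x=q[:,:2]/q[:,2:]
    x=x*(1+s['k1']*(x**2).sum(1,keepdims=True)); return x*f(s)+[s['cx'],s['cy']]
E
python3 - <<'E'
from h import *
for n in('top','side'):
    s=snap(n); cv2.imwrite(f'pics/{n}0.png',s['frame'][...,::-1]); print(n,s['fov_y'],s['cx'],s['cy'],s['k1'],np.round(s['T'],3).tolist())
print(readout.state())
E
```

```text
top 43.43023594453994 320.32675436948614 196.78023815062954 -0.06184634762393962 [[0.143, -0.953, 0.268, 0.122], [-0.99, -0.139, 0.033, -0.138], [0.006, -0.27, -0.963, 1.679], [0.0, 0.0, 0.0, 1.0]]
side 42.65026596141003 319.8167287045232 201.27034515371315 -0.09447392762525796 [[-0.958, -0.177, 0.226, 0.203], [-0.287, 0.562, -0.776, 1.166], [0.01, -0.808, -0.589, 1.097], [0.0, 0.0, 0.0, 1.0]]
{'time': 0.1, 'joint_positions': array([-1.53332612e+00,  1.81436015e-01,  1.60790034e+00, -3.28463945e-05,
        1.35379915e+00, -2.06280235e-01]), 'qvel': array([ 0.00150514, -0.00173053, -0.00388438, -0.0003795 ,  0.00043304,
       -0.00090302]), 'tau': array([ 6.36398454e-04, -4.45872688e+01, -3.52237058e+01, -3.84842915e-04,
        4.08922759e-03, -9.67404823e-07]), 'tool_pos': array([ 0.13877278, -0.55751327,  0.24149522]), 'orientation': array([ 9.92581677e-01,  1.21577216e-01,  4.90567057e-05, -7.70031531e-04]), 'wrist_force': array([-0.96103026,  0.71335001,  0.1647619 ]), 'wrist_torque': array([-0.01097422,  0.00587591,  0.01677045]), 'grasp_force': 0.0, 'gripper_width': 0.08530110972160405}
```

View pics/top0.png

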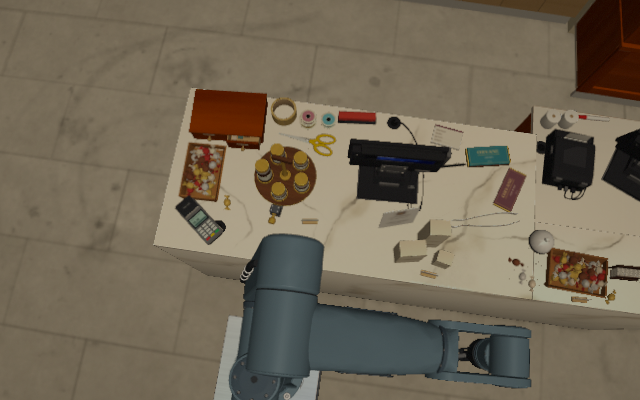

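View pics/side0.png

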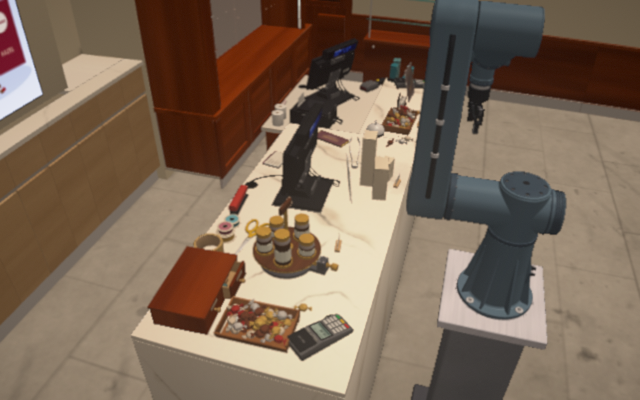

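The top view shows the carousel deck near (285,176) and the knob near (272,219). In the side view the tall jar is near (283,245), which is the robot's left. I'll zoom in for measurements.

Run:
```python
from h import *
a=load('top')['frame'][130:230,235:335,::-1]; b=load('side')['frame'][190:290,240:350,::-1]
a=cv2.resize(a,(400,400),interpolation=cv2.INTER_CUBIC);b=cv2.resize(b,(440,400)[:2],interpolation=cv2.INTER_CUBIC)[:, :400]
cv2.imwrite('pics/crop0.png',np.hstack([a,b]))
s=load('top'); print(atz(s,285,176,.052),atz(s,272,219,.031))
```

```text
[0.6307921  0.04724696 0.052     ] [0.48087378 0.06836805 0.031     ]
```

View pics/crop0.png

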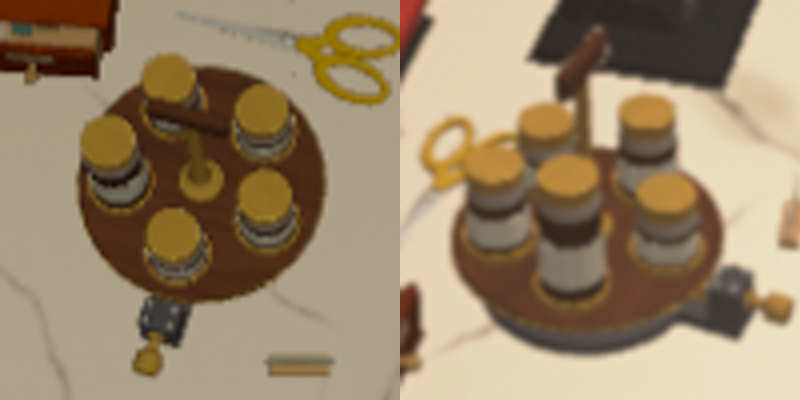

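```bash
cat > fit.py <<'E'
from h import *
from scipy.optimize import least_squares
t,s=load('top'),load('side')
R=.068;a=np.radians(72)
w=lambda k,z:(-R*np.cos(k*a),-R*np.sin(k*a),z)
# left neighbour (tall): -72deg in ccw terms
P={'f':w(0,.114),'tall':w(-1,.164),'r':w(1,.130),'k':(-.160,0,.031),'h':(0,0,.209)}
ot={'f':(174,228),'tall':(109,137),'r':(266,190),'k':(148,360),'h':(188,120)}
os_={'f':(266,192),'tall':(168,173),'r':(247,113),'k':(372,305),'h':(181,62)}
def wp(p,q):
    x,y,th=p;q=np.array(q);c,n=np.cos(th),np.sin(th)
    return np.array([x+c*q[0]-n*q[1],y+n*q[0]+c*q[1],q[2]])
def res(p):
    r=[]
    for k in P:
        W=wp(p,P[k])
        r+=list(proj(t,W)[0]-(np.array(ot[k])/4-.375+[235,130]))
        r+=list(proj(s,W)[0]-(np.array(os_[k])/4-.375+[240,190]))
    return np.array(r)
if __name__=='__main__':
    o=least_squares(res,[.63,.05,-.1],loss='soft_l1');p=o.x
    print(p,np.degrees(p[2]));print(np.round(res(p).reshape(-1,4),2),list(P))
    np.save('pose.npy',p); print('knob',wp(p,P['k']),'handle',wp(p,P['h']),'tall',wp(p,P['tall']))
    for nm,u in(('tent',(300,368)),): print(nm,atz(t,u[0]/4+235,u[1]/4+130,.01))
E
python3 fit.py
```

```text
[ 0.63638342  0.04771884 -0.13157897] -7.538919833487765
[[-0.23  0.96 -0.37 -0.52]
 [-0.19  0.34 -0.61 -0.43]
 [-0.24  0.89 -0.4  -1.21]
 [ 0.12  0.25  0.9   0.61]
 [ 0.4  -1.01 -0.45  0.56]] ['f', 'tall', 'r', 'k', 'h']
knob [0.47776647 0.06871078 0.031     ] handle [0.63638342 0.04771884 0.209     ] tall [0.62403683 0.11458858 0.164     ]
tent [ 0.49381482 -0.05877529  0.01      ]
```

The tall jar is on the left, so it needs +72°. The fit is good to about 1 px. I'll start by lifting and aligning the tool yaw with the stand.

```bash
cat > go.py <<'E'
import sys
from h import *
from scipy.spatial.transform import Rotation as Ro
# usage: go.py forward left z yawdeg : target in stand frame (front = -x), tool x along stand x turned by yaw
p=np.load('pose.npy'); st=readout.state(); a=[float(v) for v in sys.argv[1:5]]
R=Ro.from_quat(st['orientation']).as_matrix(); c,n=np.cos(p[2]),np.sin(p[2])
W=np.array([p[0]+c*a[0]-n*a[1],p[1]+n*a[0]+c*a[1],a[2]])
print('W',W.round(4),'tool d(mm)',(1e3*R.T@(W-st['tool_pos'])).round(1),'turn',round(np.degrees(np.arctan2(R[1,0],R[0,0]))-np.degrees(p[2])-a[3],2),
 't',round(st['time'],2),'w',round(st['gripper_width'],4),'gf',st['grasp_force'],'F',st['wrist_force'].round(1),'q6',st['joint_positions'].round(2))
q=np.array(st['tool_pos'])-[p[0],p[1],0]; print('tcp in stand (mm)',1e3*(c*q[0]+n*q[1]),1e3*(-n*q[0]+c*q[1]),1e3*q[2])
E
python3 -m handwheel '[1,0,0,-0.02,7,1,0,0,-0.02,7,1,0,0,-0.02,7,1,0,-0.03,0,0.5,1,0,-0.035,0,0,1,0,-0.035,0,0,1,0,-0.035,0,0,1,0,-0.035,0,0]' 30; python3 go.py -.16 0 .3 0
```

```text
time: 0.77
tool_pos: [0.1609, -0.3876, 0.3016]
orientation: [0.998, -0.066, -0.0, -0.001]
wrist_force: [0.1, 0.4, 0.1]
gripper_width: 0.0855
grasp_force: 0.0
W [0.4778 0.0687 0.3   ] tool d(mm) [ 254.2 -494.     2.1] turn -0.01 t 0.77 w 0.0855 gf 0.0 F [0.1 0.4 0.1] q6 [-1.46 -0.23  1.89  0.    1.48  0.24]
tcp in stand (mm) -414.2972633160728 -493.9375665197093 301.60723954076184
```

```bash
python3 -m handwheel '[1,0.016,-0.031,0,0,1,0.016,-0.031,0,0,1,0.016,-0.031,0,0,1,0.016,-0.031,0,0,1,0.016,-0.031,0,0,1,0.016,-0.031,0,0,1,0.016,-0.031,0,0,1,0.016,-0.031,0,0]' && python3 -m handwheel '[1,0.016,-0.031,0,0,1,0.016,-0.031,0,0,1,0.016,-0.031,0,0,1,0.016,-0.031,0,0,1,0.016,-0.031,0,0,1,0.016,-0.031,0,0,1,0.016,-0.031,0,0,1,0,0,0,0]'; python3 go.py -.16 0 .12 0
```

```text
time: 1.43
tool_pos: [0.3207, -0.1587, 0.3022]
orientation: [0.998, -0.066, 0.0, 0.0]
wrist_force: [0.9, -1.7, 0.1]
gripper_width: 0.0855
grasp_force: 0.0
time: 2.1
tool_pos: [0.4614, 0.0445, 0.3017]
orientation: [0.998, -0.063, -0.0, -0.001]
wrist_force: [-0.8, 0.0, 0.3]
gripper_width: 0.0853
grasp_force: 0.0
W [0.4778 0.0687 0.12  ] tool d(mm) [ 13.2 -25.7 181.8] turn 0.28 t 2.1 w 0.0853 gf 0.0 F [-0.8  0.   0.3] q6 [-0.16 -0.12  1.8   0.    1.47  1.53]
tcp in stand (mm) -173.06584927677514 -26.152036480151114 301.7298379778668
```

```bash
python3 -m handwheel '[1,0.0065,-0.013,0.02,0.3,1,0.0065,-0.013,0.03,0,1,0,0,0.035,0,1,0,0,0.035,0,1,0,0,0.035,0,1,0,0,0.035,0,1,0,0,0.02,0,1,0,0,0,0]'; python3 go.py -.16 0 .023 0
python3 - <<'E'
from h import *
t,s=snap('top'),snap('side')
a=t['frame'][150:250,220:320,::-1]; b=s['frame'][190:290,260:360,::-1]
z=lambda i:cv2.resize(i,(400,400),interpolation=cv2.INTER_CUBIC)
cv2.imwrite('pics/crop1.png',np.hstack([z(a),z(b)]))
E
```

```text
time: 2.77
tool_pos: [0.4717, 0.0642, 0.0875]
orientation: [0.998, -0.068, -0.005, -0.0]
wrist_force: [-1.1, 0.8, -0.3]
gripper_width: 0.0859
grasp_force: 0.0
W [0.4778 0.0687 0.023 ] tool d(mm) [ 6.1 -5.3 64.4] turn -0.31 t 2.77 w 0.0859 gf 0.0 F [-1.1  0.8 -0.3] q6 [-0.11  0.18  1.96 -0.    1.01  1.59]
tcp in stand (mm) -165.46542694315482 -5.277823874380308 87.4522181173144
```

View pics/crop1.png

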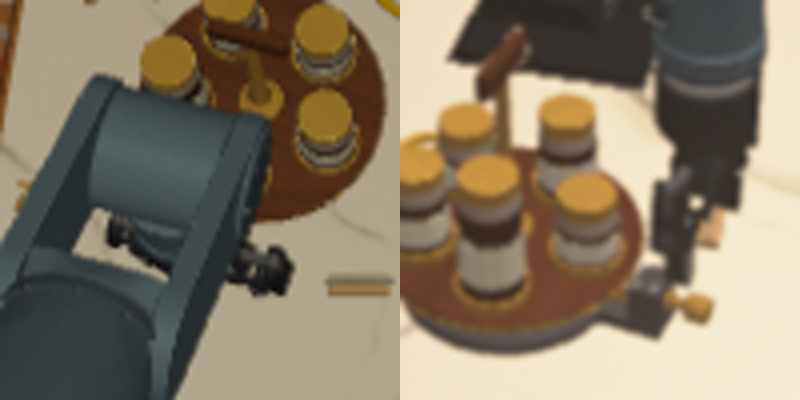

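```bash
python3 -m handwheel '[1,0.006,-0.005,0,-0.3,1,0,0,0,0,1,0,0,0.02,0,1,0,0,0.02,0,1,0,0,0.018,0,1,0,0,0.006,0,1,0,0,0,0,1,0,0,0,0]'; python3 go.py -.16 0 .023 0
```

```text
time: 3.53
tool_pos: [0.4837, 0.0682, 0.0294]
orientation: [0.998, -0.066, 0.001, 0.0]
wrist_force: [0.6, 0.1, -0.3]
gripper_width: 0.0853
grasp_force: 0.0
W [0.4778 0.0687 0.023 ] tool d(mm) [-5.9  0.3  6.4] turn 0.02 t 3.53 w 0.0853 gf 0.0 F [ 0.6  0.1 -0.3] q6 [-0.1   0.31  1.96  0.    0.88  1.6 ]
tcp in stand (mm) -154.074427736646 0.30752757244567264 29.397844946937298
```

```bash
python3 -m handwheel '[1,-0.005,0,0.005,0,1,0,0,0,0,1,0,0,0,0,0,0,0,0,0,0,0,0,0,0,0,0,0,0,0,0,0,0,0,0,0,0,0,0,0]' 40; python3 -m handwheel '[0,0,0,0,0,0,0,0,0,0,0,0,0,0,0,0,0,0,0,0,0,0,0,0,0,0,0,0,0,0,0,0,0,0,0,0,0,0,0,0]'; python3 go.py -.16 0 .023 0
```

```text
time: 4.2
tool_pos: [0.4778, 0.0689, 0.0233]
orientation: [0.998, -0.066, 0.0, 0.0]
wrist_force: [-0.1, -2.2, 0.4]
gripper_width: 0.0254
grasp_force: 2.5
time: 4.87
tool_pos: [0.4777, 0.068, 0.0236]
orientation: [0.998, -0.065, -0.0, 0.001]
wrist_force: [-1.6, -5.7, 4.3]
gripper_width: 0.0223
grasp_force: 39.0
W [0.4778 0.0687 0.023 ] tool d(mm) [-0.1 -0.8  0.6] turn 0.03 t 4.87 w 0.0223 gf 38.964394591748714 F [-1.6 -5.7  4.3] q6 [-0.1   0.31  1.97 -0.    0.86  1.6 ]
tcp in stand (mm) -159.94617283760408 -0.7587504797305356 23.57330575919428
```

```bash
python3 -m handwheel '[0,-0.003,0.001,0,0,0,-0.004,0,0,0,0,-0.004,0,0,0,0,-0.004,0,0,0,0,-0.002,0,0,0,0,-0.001,0,0,0,0,0,0,0,0,0,0,0,0,0]' 50; python3 go.py -.176 0 .023 0;python3 - <<'E'
from h import *
s=snap('side')
b=s['frame'][220:300,280:380,::-1]
cv2.imwrite('pics/crop2.png',cv2.resize(b,(500,400),interpolation=cv2.INTER_CUBIC))
E
```

```text
time: 5.53
tool_pos: [0.4618, 0.0699, 0.0238]
orientation: [0.998, -0.066, 0.003, 0.0]
wrist_force: [8.4, -2.7, -6.4]
gripper_width: 0.0219
grasp_force: 49.6
W [0.4619 0.0708 0.023 ] tool d(mm) [ 0.  -0.9  0.8] turn -0.0 t 5.53 w 0.0219 gf 49.642662797123194 F [ 8.4 -2.7 -6.4] q6 [-0.1   0.28  2.01 -0.    0.85  1.6 ]
tcp in stand (mm) -176.03090437427542 -0.8949635311918009 23.753937237580512
```

View pics/crop2.png

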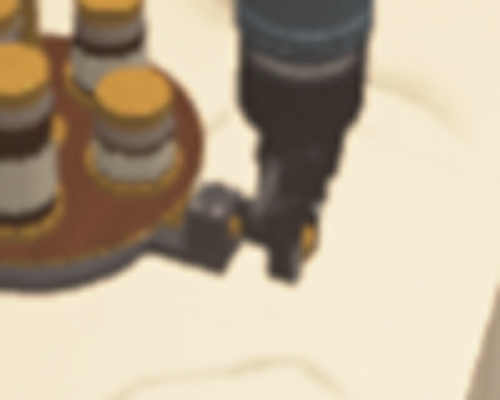

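The picture shows the knob in the grip, with the stem gap visible near (235,225) and brass at both sides of the finger. I'll pull slightly further to confirm the end stop.

```bash
python3 -m handwheel '[0,-0.002,0,0,0,0,-0.001,0,0,0,0,0,0,0,0,0,0,0,0,0,0,0,0,0,0,0,0,0,0,0,0,0,0,0,0,0,0,0,0,0]' 50; python3 go.py -.176 0 .023 0
```

```text
time: 6.25
tool_pos: [0.4616, 0.0699, 0.0239]
orientation: [0.998, -0.066, 0.006, 0.0]
wrist_force: [19.5, -2.2, -19.3]
gripper_width: 0.0219
grasp_force: 50.2
W [0.4619 0.0708 0.023 ] tool d(mm) [ 0.1 -0.9  0.9] turn -0.03 t 6.25 w 0.0219 gf 50.20659539848566 F [ 19.5  -2.2 -19.3] q6 [-0.1   0.27  2.02  0.    0.84  1.6 ]
tcp in stand (mm) -176.14102421197677 -0.9071786514541769 23.909994468999827
```

The knob is against its end stop. I'll relax, release and lift.

```bash
python3 -m handwheel '[0,0.003,0,0,0,0,0,0,0,0,0.6,0,0,0,0,0.7,0,0,0,0,0.7,0,0,0,0,0.7,0,0,0,0,0.7,0,0,0,0,0.7,0,0,0,0]'; python3 -m handwheel '[0.7,0,0,-0.01,0,0.7,0,0,-0.02,0,0.7,0,0,-0.035,0,0.7,0,0,-0.035,0,0.7,0,0,-0.035,0,0.7,0,0,-0.035,0,0.7,0,0,-0.035,0,0.7,0,0,-0.035,0]';python3 -m handwheel '[0.7,0,0,-0.03,0,0.7,0,0,-0.01,0,0.7,0,0,0,0,0.7,0.01,0,0,0,0.7,0.02,0,0,0,0.7,0.02,0,0,0,0.7,0.02,0,0,0,0.7,0,0,0,0]'; python3 go.py 0 0 .3 0;python3 - <<'E'
from h import *
t,s=snap('top'),snap('side')
b=s['frame'][190:290,260:360,::-1]; a=t['frame'][140:240,235:335,::-1]
z=lambda i:cv2.resize(i,(400,400),interpolation=cv2.INTER_CUBIC)
cv2.imwrite('pics/crop3.png',np.hstack([z(a),z(b)]))
E
```

```text
time: 6.92
tool_pos: [0.4594, 0.0704, 0.0232]
orientation: [0.998, -0.066, -0.0, -0.0]
wrist_force: [-0.5, -0.5, 0.3]
gripper_width: 0.0599
grasp_force: 0.0
time: 7.58
tool_pos: [0.4591, 0.0704, 0.2659]
orientation: [0.998, -0.066, 0.0, -0.0]
wrist_force: [1.2, -0.5, 0.4]
gripper_width: 0.0598
grasp_force: 0.0
time: 8.25
tool_pos: [0.5308, 0.0603, 0.2999]
orientation: [0.998, -0.066, -0.002, -0.0]
wrist_force: [-1.0, 0.0, -0.1]
gripper_width: 0.0597
grasp_force: 0.0
W [0.6364 0.0477 0.3   ] tool d(mm) [106.3  -1.5  -0.5] turn -0.05 t 8.25 w 0.0597 gf 0.0 F [-1.   0.  -0.1] q6 [-0.11  0.05  1.64 -0.    1.46  1.59]
tcp in stand (mm) -106.28924757123778 -1.366094172354731 299.93900782706896
```

View pics/crop3.png

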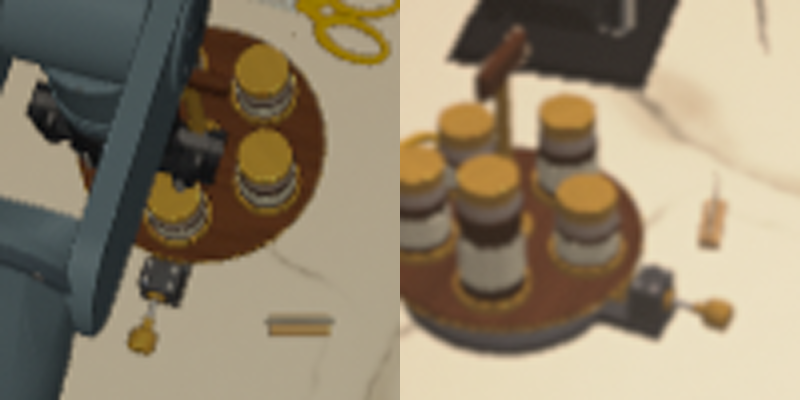

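The knob stays out, with its long stem visible at (145,315) in the left crop, and the carousel is still parked. Next I'll turn the gripper across the bar.

```bash
python3 -m handwheel '[0.7,0.013,0,0,0,0.7,0.03,0,0,0,0.7,0.03,0,0,0,0.7,0.025,0,0,0,0.7,0.008,0,0,-6,0.7,0,0,0,-7,0.7,0,0,0,-7,0.7,0,0,0,-7]'; python3 -m handwheel '[0.7,0,0,0,-7,0.7,0,0,0,-7,0.7,0,0,0,-7,0.7,0,0,0,-7,0.7,0,0,0,-7,0.7,0,0,0,-7,0.7,0,0,0,-7,0.7,0,0,0,-7]';python3 -m handwheel '[0.7,0,0,0,-7,0.7,0,0,0,0,0.7,0,0,0,0,0.7,0,0,0,0,0.7,0,0,0,0,0.7,0,0,0,0,0.7,0,0,0,0,0.7,0,0,0,0]'; python3 go.py 0 0 .206 90
```

```text
time: 9.02
tool_pos: [0.6332, 0.0474, 0.3015]
orientation: [0.985, 0.172, -0.002, -0.0]
wrist_force: [-0.4, 0.6, -0.4]
gripper_width: 0.0596
grasp_force: 0.0
time: 9.68
tool_pos: [0.633, 0.0475, 0.3018]
orientation: [0.789, 0.614, -0.001, -0.001]
wrist_force: [-0.1, -1.2, -0.7]
gripper_width: 0.0601
grasp_force: 0.0
time: 10.35
tool_pos: [0.6343, 0.0472, 0.3033]
orientation: [0.752, 0.659, 0.0, -0.0]
wrist_force: [0.3, 0.1, 0.1]
gripper_width: 0.0598
grasp_force: 0.0
W [0.6364 0.0477 0.206 ] tool d(mm) [ 0.8  2.  97.3] turn -0.03 t 10.35 w 0.0598 gf 0.0 F [0.3 0.1 0.1] q6 [-0.11  0.27  1.37  0.    1.5   0.02]
tcp in stand (mm) -2.0425426535313815 -0.7977132961167152 303.28325651617763
```

```bash
python3 -m handwheel '[0.7,0.001,0.002,0,0,0.7,0,0,0.02,0,0.7,0,0,0.025,0,0.7,0,0,0.025,0,0.7,0,0,0.02,0,0.7,0,0,0.007,0,0.7,0,0,0,0,0.7,0,0,0,0]'; python3 -m handwheel '[0.4,0,0,0,0,0.3,0,0,0,0,0.2,0,0,0,0,0,0,0,0,0,0,0,0,0,0,0,0,0,0,0,0,0,0,0,0,0,0,0,0,0]' 20; python3 go.py 0 0 .206 90
```

```text
time: 11.02
tool_pos: [0.6368, 0.0479, 0.2069]
orientation: [0.752, 0.659, 0.0, 0.0]
wrist_force: [0.3, 0.1, 0.1]
gripper_width: 0.0597
grasp_force: 0.0
time: 11.68
tool_pos: [0.6342, 0.0483, 0.2078]
orientation: [0.752, 0.659, -0.002, -0.002]
wrist_force: [-14.2, 0.9, 11.8]
gripper_width: 0.0127
grasp_force: 24.4
W [0.6364 0.0477 0.206 ] tool d(mm) [-0.3  2.3  1.8] turn 0.04 t 11.68 w 0.0127 gf 24.363298416137695 F [-14.2   0.9  11.8] q6 [-0.11  0.35  1.47 -0.    1.33  0.02]
tcp in stand (mm) -2.2790118295499258 0.3085275656608119 207.76658934517747
```

```bash
python3 -m handwheel '[0,0,-0.002,0,0,0,0,-0.001,0,0,0,0,0,0,0,0,0,0,0,0,0,0,0,0,0,0,0,0,0,0,0,0,0,0,0,0,0,0,0,0]' 40; python3 go.py 0 0 .206 90
```

```text
time: 12.35
tool_pos: [0.6341, 0.0483, 0.2078]
orientation: [0.752, 0.659, 0.001, 0.001]
wrist_force: [-1.7, -0.3, 7.1]
gripper_width: 0.0121
grasp_force: 41.3
W [0.6364 0.0477 0.206 ] tool d(mm) [-0.3  2.4  1.9] turn 0.01 t 12.35 w 0.0121 gf 41.30052387714386 F [-1.7 -0.3  7.1] q6 [-0.11  0.34  1.48  0.    1.32  0.02]
tcp in stand (mm) -2.3889432063396545 0.29016675957943083 207.84598302105084
```

```bash
python3 -m handwheel '[0,0,0,0,-1,0,0,0,0,-2,0,0,0,0,-3,0,0,0,0,-3,0,0,0,0,-3,0,0,0,0,-3,0,0,0,0,-2,0,0,0,0,-1]' 40; python3 go.py 0 0 .206 162
```

```text
time: 13.02
tool_pos: [0.6338, 0.0483, 0.2078]
orientation: [0.639, 0.769, 0.0, 0.001]
wrist_force: [-2.2, -0.0, 7.7]
gripper_width: 0.0124
grasp_force: 41.4
W [0.6364 0.0477 0.206 ] tool d(mm) [-1.   2.4  1.8] turn -53.89 t 13.02 w 0.0124 gf 41.387091279029846 F [-2.2 -0.   7.7] q6 [-0.11  0.34  1.48 -0.    1.32 -0.29]
tcp in stand (mm) -2.6122674628020857 0.1958760018202262 207.84050891323176
```

Turning freely with small forces, so I'll carry on.

```bash
python3 -m handwheel '[0,0,0,0,-2,0,0,0,0,-3,0,0,0,0,-4,0,0,0,0,-4,0,0,0,0,-4,0,0,0,0,-4,0,0,0,0,-3,0,0,0,0,-2]' 40; python3 go.py 0 0 .206 162;python3 -m handwheel '[0,0,0,0,-2,0,0,0,0,-4,0,0,0,0,-5,0,0,0,0,-5,0,0,0,0,-5,0,0,0,0,-4,0,0,0,0,-2,0,0,0,0,-1]' 40; python3 -m handwheel '[0,0,0,0,0,0,0,0,0,0,0,0,0,0,0,0,0,0,0,0,0,0,0,0,0,0,0,0,0,0,0,0,0,0,0,0,0,0,0,0]'; python3 go.py 0 0 .206 162
python3 - <<'E'
from h import *
t,s=snap('top'),snap('side')
b=s['frame'][190:290,260:360,::-1]; a=t['frame'][140:240,235:335,::-1]
z=lambda i:cv2.resize(i,(400,400),interpolation=cv2.INTER_CUBIC)
cv2.imwrite('pics/crop4.png',np.hstack([z(a),z(b)]))
E
```

```text
time: 13.68
tool_pos: [0.6335, 0.0482, 0.2078]
orientation: [0.449, 0.893, -0.0, 0.0]
wrist_force: [-5.0, 0.0, 8.4]
gripper_width: 0.0118
grasp_force: 41.5
W [0.6364 0.0477 0.206 ] tool d(mm) [-2.1  2.   1.8] turn -27.85 t 13.68 w 0.0118 gf 41.52774453163147 F [-5.   0.   8.4] q6 [-0.11  0.34  1.48 -0.    1.32 -0.75]
tcp in stand (mm) -2.9055968888090855 0.054829351529516485 207.78712300353453
time: 14.35
tool_pos: [0.6333, 0.0479, 0.2078]
orientation: [0.22, 0.975, -0.0, 0.0]
wrist_force: [-5.8, -1.6, 9.3]
gripper_width: 0.0122
grasp_force: 41.7
time: 15.02
tool_pos: [0.6333, 0.0479, 0.2078]
orientation: [0.221, 0.975, -0.0, 0.0]
wrist_force: [-5.3, -0.8, 7.7]
gripper_width: 0.0121
grasp_force: 41.6
W [0.6364 0.0477 0.206 ] tool d(mm) [-2.8  1.2  1.8] turn -0.01 t 15.02 w 0.0121 gf 41.56066060066223 F [-5.3 -0.8  7.7] q6 [-0.11  0.34  1.48 -0.    1.32 -1.24]
tcp in stand (mm) -3.0784194195850714 -0.2583595422564998 207.82049616887466
```

View pics/crop4.png

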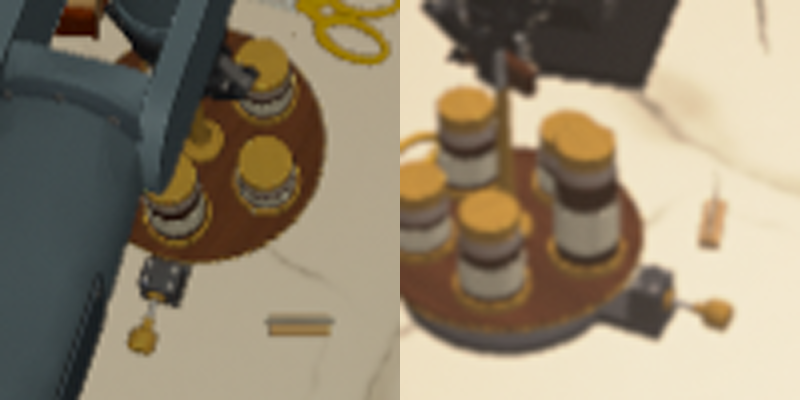

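The tall jar now stands in the front well at (587,248), where the front jar was at the start at about (586,245). The knob is out at (716,315) and the bar is gripped at about 41 N. Handing in.

```bash
python3 -c "
from station import finish_job
print(finish_job())"
```

```text
the job is handed in; nothing more can be done
None
```

I handed the job in with the lock knob pulled out to its stop and the carousel turned 72° so the tall jar stands at the front, with the T-handle still gripped at about 41 N; the hand-in returned no verdict.

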